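# Probe the marrow canal of a bone section through a guide

### The job

Take the ball-ended probe by its handle, draw it out through the open mouth of its slotted rest, and lower it from above through the middle of the guide hole into the marrow canal of the bone standing below, until the ball is about 20 mm below the bone's sawn rim. The probe must never touch the guide or the bone, and the long bone, the calipers and the case must stay where they lie. Finish while still holding the probe there: upright, centred in the hole, and still; do not let go of it or rest it on anything.

Things in the scene. Friction and masses are not known exactly. Their poses are not given: they have to be found in the camera images.
- probe_grip (a point): Centre of the black square handle (18 x 18 mm, 55 mm tall) of the loose ball-ended probe (about 120 g). z runs up the probe; x and y are square to the handle's faces, x within 3 degrees of the rest's x at the start. Below the handle: a steel collar 28 mm across, 5 mm thick, its underside 32.5 mm below this point; an 8 mm rod; at its end a ball, lowest point 111.5 mm below this point.
- probe_ball (a point): Centre of the steel ball (14 mm across) at the probe's lower end, on the probe's axis, 104.5 mm below the handle's centre; z up along the probe, which hangs upright in the rest at the start.
- rest_slot (a point): Point in the middle of the slot, on the rest's plate, 102 mm above the work surface. The probe hangs here (axis within 2 mm), its collar on the plate. The slot, 11 mm wide, runs along this point's x axis: open at the mouth 30 mm away towards -x (roughly the robot's side), closed 30 mm away towards +x. z is up.
- rest: The fixed slotted rest; origin on the work surface below the slot point, same axes. Plate 70 mm wide (y), 8 mm thick, on two posts at its +x end; below it only a base 10 mm thick that reaches 35 mm towards -x. The ball is wider than the slot, so the probe cannot be lifted straight out: raise it a few mm (50 at most), move it some 65 mm towards -x out of the mouth, then lift.
- guide_hole (a point): Centre of the upper mouth of the round vertical guide hole, 26 mm across, z up along it, in the top of the guide's plate, 104 mm above the work surface.
- guide: The fixed guide bridge: a steel base, four corner posts and a 120 x 120 mm aluminium plate 12 mm thick with the hole in its middle; only 3 mm screw heads stand above the plate. Origin on the work surface below the hole, z up. It carries the bone section.
- bone_rim (a point): Centre of the sawn upper rim of the hollow bone section (about 53 mm across, 60 mm tall) fixed upright under the guide plate, on the hole's axis; the rim is 72 mm above the work surface, 32 mm below the plate's top, 20 mm below its underside. The round marrow canal is at least 28 mm across and open for 60 mm below the rim. z up.
- longbone: Bystander: a loose long bone about 320 mm long, up to 80 mm wide and 44 mm high at its ends, lying along its x axis; origin on the work surface under its middle. Leave it where it lies.
- calipers: Bystander: loose dark steel calipers 230 mm long (x), about 75 mm wide over the jaws, 14 mm high, lying flat; origin on the work surface under the middle of the beam. Leave them where they lie.
- case: Bystander: a loose flat black case 90 x 170 x 30 mm lying flat; origin under its centre. Leave it where it lies.

How it is judged:
On the way, in this order (a step that is already met when the one before it is completed fails the run):
1. the probe has been drawn out of the rest's mouth (x of probe_ball in the frame of rest_slot below -0.045 m and contact force between the fingers and probe above 1 N), for 0.1 s.
2. the probe stands above the guide hole with its ball above the plate (z of probe_ball in the frame of guide_hole above 0 m and horizontal distance between probe_ball and guide_hole below 0.006 m), for 0.1 s.
At the end, for the whole second after the job is handed in: The probe is held by the fingers (more than 1 N on it), still (under 20 mm/s), with its ball's centre 10 to 30 mm below the bone's rim and within 4 mm of the hole's axis, tilted less than 4 degrees, its handle within 10 mm of the hole's axis, and touching neither guide nor bone (z of probe_ball in the frame of bone_rim between -0.03 and -0.01 m and horizontal distance between probe_ball and guide_hole below 0.004 m and angle between probe_grip's own z axis and vertical below 0.07 rad and horizontal distance between probe_grip and guide_hole below 0.01 m and contact force between the fingers and probe above 1 N and contact force between probe and guide below 0.2 N and linear speed of probe below 0.02 m/s); the arm keeps its last pose, push and grip.
It fails at once if the probe touches the guide or the bone (more than 0.3 N) (contact force between probe and guide above 0.3 N).
It fails at once if the long bone is moved by more than 15 mm (distance of longbone from where it was at the start of the episode above 0.015 m).
It fails at once if the calipers are moved by more than 15 mm (distance of calipers from where it was at the start of the episode above 0.015 m).
It fails at once if the case is moved by more than 15 mm (distance of case from where it was at the start of the episode above 0.015 m).
It also fails if it takes over 48 s, if anything falls off the work surface, if the arm or the gripper's body presses on something with over 40 N, if the wrist force passes 120 N, or if a joint passes its speed limit or range.

### The arm

A 7-joint arm with a two-finger parallel gripper is mounted at the origin on the work surface. World frame = base frame: x ahead of the robot, y to its left, z up, the work surface at z = 0. Lengths are in m, angles in rad, forces in N, time in s.
With the tool pointing down it reaches from about 0.4 to 0.875 m from the base axis. Payload 19.3 kg.
Tool frame: the origin (TCP) lies where the fingers leave the gripper's body, on its centre line; the fingertips stand bot.tip_reach ahead of it and the grasp point (between the pads) lies 54 mm ahead of it (bot.tip_reach is the distance from the TCP to the fingertips, in m); z points along the fingers, y is the line along which they close (so a half turn about z gives the same grasp; the last joint's range is limited). The gripper opens to 85 mm and grips with 20 to 120 N. Pads are 22 mm wide; open, the fingers measure 114 mm over their backs; the gripper's body (76 mm by 85 mm) begins 54 mm behind the grasp point. The pads swing forward as they close: fully open they stand 13 mm farther back than shut.
Start: joints at [1.162, 0.521, -0.036, 1.599, 0.021, 1.021, -0.113], TCP at [0.208, -0.589, 0.304] pointing down, gripper open.
Joint ranges: [-2.91, 2.91], [-0.3, 2.13], [-1.5, 1.42], [0.17, 2.43], [-1.26, 4.41], [0.16, 1.93], [-2.52, 2.52]. Speed limits (rad/s): [1.89, 1.89, 2.39, 2.39, 3.01, 3.01, 3.01].

### API

Orientations are given as [roll, pitch, yaw] about the fixed x, y, z axes, in that order (R = Rz(yaw) Ry(pitch) Rx(roll)).
In Python, from workcell import bot gives the robot as it stands. The module is installed in compiled form; this text tells all that it offers.
- The arm moves only by the shell command python3 -m jog 'ROWS' [FORCE]. ROWS is JSON, a list that holds one entry, the list of rows, each a list of 7 numbers: the shift along the tool's x, y, z in mm, then the turn, a rotation vector about the tool's x, y, z in rad, then the opening, from 0 (shut) to 1 (fully open). In form: [[[tx, ty, tz, wx, wy, wz, fingers], ...]]. A call has 1 to 5 rows; each row shifts and turns the commanded pose from where the row before left it, along the tool's axes as they then stand; what a row does not reach is not made up. A row lasts 1/10 s, in which the tool goes at most 50 mm and 8.59 degrees, less where a joint would pass 70% of its speed; a pose out of reach is approached as far as the arm can. A call is refused whole if a number of a shift passes 50 or a number of a turn 0.15, either way. A call with a gripper value outside its range is refused whole. The fingers move at their own pace and stop on an object; FORCE is the grip in N (left out, the last holds). Time passes only in rows, so rows that do not move let the fingers close. It gives the time, the measured TCP pose, the force, the opening and the grip force at its end, in the units of the state.
- bot.observe(): the state, without advancing time (a new reading comes with each control period).
- bot.grab_frame(name): name is "side" or "top" or "wrist"; returns a dict with "img" (384x512x3 uint8, red, green, blue), "intrinsics" (3x3 intrinsics, pixels), "R" (3x3) and "t" (3): a world point X has camera coordinates R X + t; the wrist camera has in their place "tool_from_camera" (4x4, takes a point from camera to tool coordinates, whose origin is the TCP and whose axes are the flange's). Camera axes: x right, y down, z forward; pixel columns grow to the right and rows downward; lengths in m; the calibration is good to about 2 mm. The wrist camera is an equidistant fisheye: a pixel r from the principal point sees the ray r / f radians off the axis. A picture is of the moment at which its call begins: read the wrist's pose just before it. There is no depth.
- bot.job_done(): hands the job in; it is judged then, once.
Trained networks look in a picture, given as the dict that the camera call returned (one of the last four; its "shot" number tells which), for a name from the list of things; names that differ only in an ending like _2 or _b are one class to them, and where a whole thing is asked for, a point or a joint stands for the part that bears it (a point fixed in the world has none). Each returns a list of dicts, best first, with "conf" (0 to 1); they miss things now and then, are a little off and sometimes report something else, mostly with a low value. They report only what shows in the picture. A call takes as long as a camera call.
- bot.trace(query, picture): "region" (384x512 bool, what is visible of it).
- bot.spot_point(query, picture): "xyz" ([x, y, z] in m, in world coordinates, good to about 4 mm: a listed point, or the origin of a listed thing).
The state is a dict: "clock": time; "qpos": joint angles; "qd": joint speeds; "joint_efforts": joint torques, N m; "position": TCP position; "tool_rot": TCP orientation; "force": force on the tool from outside, world axes, zero at the start; "moment": the same for the moment, N m; "grip_width": finger opening in m; "finger_force": force on a finger pad.
Only numpy, scipy, OpenCV 4.12 (cv2) and the standard library are available. Lean on these libraries where they do the work, as an engineer would, in place of code of your own. Each camera call takes 0.05 s, during which the arm holds its last target. There are 200 camera calls.

## Working session

There is one attempt and no reset: what is moved stays moved. The work goes in short steps, Python scripts to look and compute and a shell command to move; the robot and the scene stay as the last step left them, time stands still between calls to the robot, and variables do not carry over. Pictures are saved under pics/ and viewed, at most 12 in all, crops included, and the job is handed in when it is done.

```bash
mkdir -p pics; cat > h.py <<'E'
from workcell import bot
import numpy as np, cv2
from scipy.spatial.transform import Rotation as R
def tool():
    s=bot.observe(); return np.array(s['position']), R.from_euler('xyz',s['tool_rot']).as_matrix(), s
def save(f,n): cv2.imwrite(f'pics/{n}.png',f['img'][:,:,::-1])
E
python3 - <<'E'
from h import *
s=bot.observe(); print({k:np.round(v,3).tolist() for k,v in s.items()}, bot.tip_reach)
ims=[]
for c in ('top','side'):
    f=bot.grab_frame(c); ims.append(f['img'])
    print(c,np.round(f['intrinsics'],1).tolist(),'campos',np.round(-f['R'].T@f['t'],3))
    for q in ('probe_grip','probe_ball','rest_slot','guide_hole','bone_rim','rest','guide','longbone','calipers','case'):
        print(q,[(np.round(d['xyz'],4).tolist(),round(d['conf'],2)) for d in bot.spot_point(q,f)[:2]])
im=np.vstack(ims); cv2.imwrite('pics/a.png',cv2.resize(im,(400,600))[:,:,::-1])
cv2.imwrite('pics/top.png',ims[0][:,:,::-1]);cv2.imwrite('pics/side.png',ims[1][:,:,::-1])
E
```

```text
{'clock': 0.0, 'qpos': [1.162, 0.522, -0.036, 1.6, 0.021, 1.021, -0.113], 'qd': [0.0, 0.002, -0.0, -0.001, -0.001, 0.0, -0.001], 'joint_efforts': [0.0, -92.71, 1.98, -36.992, 0.018, 0.008, -0.0], 'position': [0.208, -0.589, 0.303], 'tool_rot': [-3.14, 0.0, 0.339], 'force': [0.702, -0.241, 0.031], 'moment': [-0.033, -0.054, -0.026], 'finger_force': 0.0, 'grip_width': 0.085} 0.0726
top [[424.0, 0.0, 252.3], [0.0, 424.0, 193.7], [0.0, 0.0, 1.0]] campos [ 0.487 -0.074  1.246]
probe_grip [([0.4993, -0.2143, 0.138], 0.61)]
probe_ball []
rest_slot [([0.4961, -0.2146, 0.1025], 0.92), ([0.5267, 0.2013, 0.0736], 0.46)]
guide_hole [([0.524, 0.1966, 0.1055], 0.77)]
bone_rim [([0.5253, 0.203, 0.075], 0.38)]
rest [([0.4959, -0.2192, -0.0001], 0.71)]
guide [([0.5212, 0.1989, 0.1061], 0.64)]
longbone [([0.7451, -0.0276, -0.0], 0.86)]
calipers [([0.4926, 0.0114, 0.0022], 0.7)]
case [([0.504, -0.4421, -0.0011], 0.57)]
side [[427.8, 0.0, 259.0], [0.0, 427.8, 191.3], [0.0, 0.0, 1.0]] campos [0.169 0.666 0.677]
probe_grip [([0.4983, -0.2181, 0.1342], 0.67)]
probe_ball [([0.4961, -0.2167, 0.0326], 0.64)]
rest_slot []
guide_hole [([0.5256, 0.1962, 0.1003], 0.84)]
bone_rim []
rest [([0.4976, -0.2192, 0.001], 0.64)]
guide [([0.502, -0.4496, 0.0025], 0.73), ([0.5186, 0.2012, 0.0032], 0.59)]
longbone [([0.7382, -0.0275, -0.0012], 0.84)]
calipers [([0.4843, 0.0101, -0.0022], 0.96)]
case [([0.5003, -0.4494, 0.0015], 0.9)]
```

View pics/top.png

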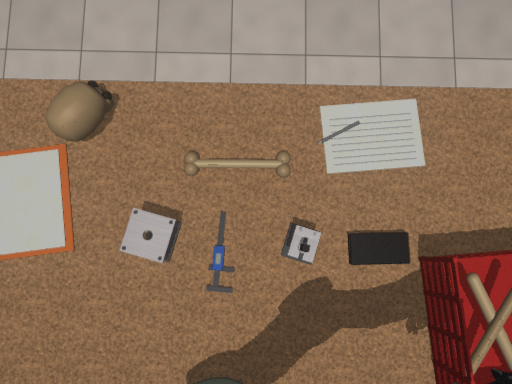

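View pics/side.png

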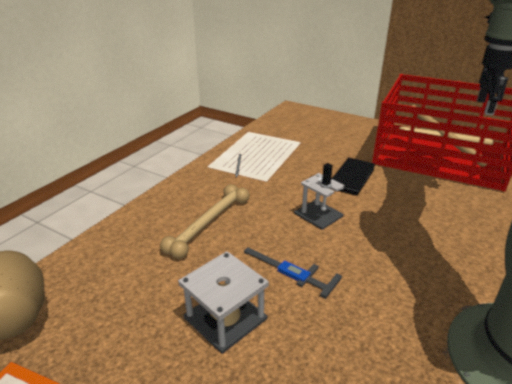

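Top view: the guide plate is at about (150,235), the rest at (303,243) with its mouth towards the robot (down), the case at (379,248), the calipers at (220,255) and the long bone at (237,163). The side view agrees with this. Next I need the rest's yaw.

```bash
python3 - <<'E'
from h import *
f=bot.grab_frame('top'); im=f['img']
x,y,w,h=280,215,50,55
cv2.imwrite('pics/rest.png',cv2.resize(im[y:y+h,x:x+w],None,fx=10,fy=10,interpolation=cv2.INTER_CUBIC)[:,:,::-1])
K,Rc,t=f['intrinsics'],f['R'],f['t']
def back(u,v,z):
    c=-Rc.T@t; d=Rc.T@np.linalg.solve(K,[u,v,1]); return c+d*(z-c[2])/d[2]
for name,(x,y,w,h),z in (('rest',(275,210,60,65),.102),('guide',(110,195,80,80),.104)):
    c=im[y:y+h,x:x+w].astype(int); m=((c.min(2)>135)&(c.max(2)-c.min(2)<30)).astype(np.uint8)
    n,l,st,_=cv2.connectedComponentsWithStats(m); k=1+st[1:,4].argmax()
    v,u=np.nonzero(l==k); P=np.array([back(a+x,b+y,z)[:2] for a,b in zip(u,v)])
    r=cv2.minAreaRect((P*1000).astype(np.float32)); print(name,r,len(u))
E
```

```text
rest ((509.8239440917969, -221.22634887695312), (68.58086395263672, 83.58875274658203), 73.49468231201172) 630
guide ((525.7275390625, 199.8064727783203), (119.6747055053711, 118.80193328857422), 75.10100555419922) 1843
```

View pics/rest.png

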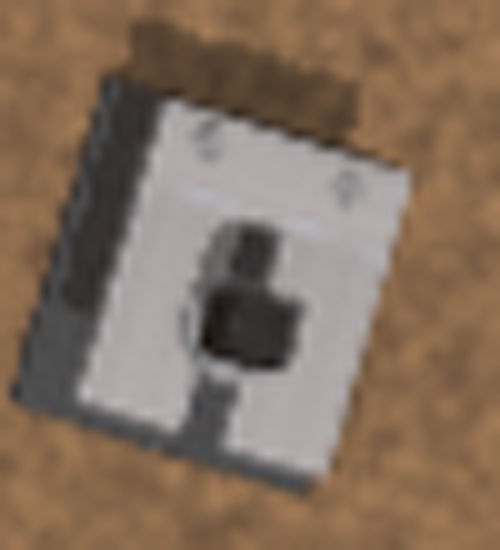

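The slot runs towards +x and -y, so the rest's yaw is about -16.5°. I'll move above it and turn.

```bash
python3 -m jog '[[[26,-17,0,0,0,0,1],[26,-17,0,0,0,0,1],[26,-17,0,0,0,0,1],[26,-17,0,0,0,0,1],[26,-17,0,0,0,0,1]]]'
python3 -m jog '[[[26,-17,0,0,0,0,1],[26,-17,0,0,0,0,1],[26,-17,0,0,0,0,1],[26,-17,0,0,0,0,1],[26,-17,0,0,0,0,1]]]'
python3 -m jog '[[[26,-17,0,0,0,0,1],[26,-17,0,0,0,0,1],[26,-17,0,0,0,0,1],[26,-17,0,0,0,0,1],[6,0,0,0,0,0,1]]]'
python3 -m jog '[[[0,0,0,0,0,0.125,1],[0,0,0,0,0,0.125,1],[0,0,0,0,0,0.125,1],[0,0,0,0,0,0.125,1],[0,0,0,0,0,0.127,1]]]'
python3 -m jog '[[[0,0,0,0,0,0,1],[0,0,0,0,0,0,1]]]'
cat >> h.py <<'E'
def wpix(f,X,p,M):   # world->wrist pixel
    T=f['tool_from_camera']; c=T[:3,:3].T@(M.T@(np.array(X)-p)-T[:3,3]); K=f['intrinsics']
    th=np.arctan2(np.hypot(c[0],c[1]),c[2]); d=c[:2]/np.hypot(c[0],c[1])
    return np.array([K[0,2]+K[0,0]*th*d[0],K[1,2]+K[1,1]*th*d[1]])
def wray(f,u,v,z,p,M):   # wrist pixel -> world point on plane z
    T=f['tool_from_camera'];K=f['intrinsics']; a=np.array([(u-K[0,2])/K[0,0],(v-K[1,2])/K[1,1]]); th=np.hypot(*a)
    c=np.r_[a/th*np.sin(th),np.cos(th)]; d=M@T[:3,:3]@c; o=M@T[:3,3]+p
    return o+d*(z-o[2])/d[2]
E
python3 - <<'E'
from h import *
p,M,s=tool(); print(p,s['tool_rot'],s['force'])
f=bot.grab_frame('wrist'); save(f,'w1'); print(np.round(f['tool_from_camera'],3).tolist(),f['intrinsics'][0])
for q in ('probe_grip','rest_slot','probe_ball'):
    print(q,[(np.round(d['xyz'],4).tolist(),round(d['conf'],2)) for d in bot.spot_point(q,f)[:2]])
print(wpix(f,[.498,-.216,.162],p,M))
E
```

```text
clock: 1.65
position: [0.3027, -0.4651, 0.304]
tool_rot: [3.141, -0.0, 0.339]
force: [1.1, -1.0, 0.4]
grip_width: 0.085
finger_force: 0.0
clock: 2.15
position: [0.3971, -0.3417, 0.3041]
tool_rot: [3.141, -0.0, 0.339]
force: [0.6, -0.0, 0.8]
grip_width: 0.0853
finger_force: 0.0
clock: 2.65
position: [0.4795, -0.2388, 0.304]
tool_rot: [-3.141, -0.001, 0.343]
force: [-0.3, -1.3, 0.8]
grip_width: 0.0856
finger_force: 0.0
clock: 3.15
position: [0.4774, -0.2425, 0.3039]
tool_rot: [3.141, -0.0, -0.294]
force: [0.1, 1.2, -0.1]
grip_width: 0.0855
finger_force: 0.0
clock: 3.35
position: [0.4775, -0.2422, 0.3039]
tool_rot: [3.141, -0.0, -0.284]
force: [0.3, 0.8, -0.4]
grip_width: 0.0852
finger_force: 0.0
[ 0.47753962 -0.24219341  0.30394541] [ 3.14141917e+00 -4.11022778e-05 -2.84382590e-01] [ 0.27683589  0.81535101 -0.40073684]
[[0.001, -0.954, -0.299, 0.077], [1.0, 0.0, 0.001, -0.0], [-0.001, -0.299, 0.954, -0.07], [0.0, 0.0, 0.0, 1.0]] [297.31863964   0.         254.58622658]
probe_grip [([0.4981, -0.2229, 0.1404], 0.78)]
rest_slot [([0.4992, -0.2187, 0.0993], 0.55)]
probe_ball [([0.4989, -0.2184, 0.0283], 0.74)]
[212.99691045 182.66871938]
```

View pics/w1.png

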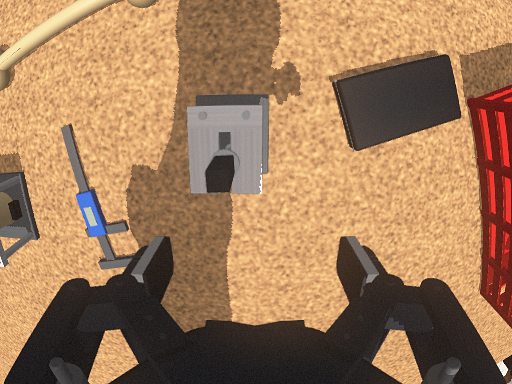

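Wrist view: the plate spans about (188–264, 106–192), the handle's top face is near (219,181), and the slot is at (224,140). I'll refine the slot line and handle centre numerically and work out the approach.

```bash
python3 - <<'E'
from h import *
p,M,s=tool(); f=bot.grab_frame('wrist'); im=f['img']
print('grip trace',[round(d['conf'],2) for d in bot.trace('probe_grip',f)])
g=im[:,:,:].astype(int)
m=((g.min(2)>95)&(g.max(2)-g.min(2)<22)).astype(np.uint8); m[:,:170]=0;m[:,290:]=0;m[:80]=0;m[205:]=0
n,l,st,_=cv2.connectedComponentsWithStats(m); k=1+st[1:,4].argmax(); v,u=np.nonzero(l==k)
P=np.array([wray(f,a,b,.102,p,M)[:2] for a,b in zip(u,v)])*1000
r=cv2.minAreaRect(P.astype(np.float32)); print('plate',r,st[k])
# handle: dark pixels in plate box; fit box model by scanning
d=((g.max(2)<60)).astype(np.uint8)[100:200,185:268]
n,l,st,_=cv2.connectedComponentsWithStats(d); k=1+st[1:,4].argmax(); reg=(l==k); print('dark',st[k])
from scipy.optimize import minimize
def mask(x,y,yaw):
    pts=[]
    for zc in (.107,.162):
        for a in (-.009,.009):
            for b in (-.009,.009):
                c,s_=np.cos(yaw),np.sin(yaw); pts.append(wpix(f,[x+c*a-s_*b,y+s_*a+c*b,zc],p,M)-[185,100])
    h=cv2.convexHull((np.array(pts)*8).astype(np.int32)); im=np.zeros((800,664),np.uint8); cv2.fillConvexPoly(im,h,1); return cv2.resize(im*255,(83,100),interpolation=cv2.INTER_AREA)/255.
T=g.max(2)[100:200,185:268]; D=np.clip((110-T)/80.,0,1)*reg.astype(np.uint8)
D=np.clip((110-T)/80.,0,1)*cv2.dilate(reg.astype(np.uint8),np.ones((3,3)))
best=min((np.abs(mask(x,y,w)-D).sum(),x,y,w) for x in np.arange(.488,.508,.001) for y in np.arange(-.228,-.208,.001) for w in (-.34,-.31,-.28,-.25))
print(best)
Tm=p; Q=np.array([best[1],best[2],.1945]); print('delta tool mm',M.T@(Q-p)*1000)
E
```

```text
grip trace [0.91]
plate ((512.7063598632812, -226.26622009277344), (74.64727020263672, 91.16585540771484), 73.29276275634766) [ 187   97   82   97 5750]
dark [ 21  56  28  37 890]
(np.float64(289.70269607843136), np.float64(0.498), np.float64(-0.22), -0.34)
delta tool mm [ 13.38713484 -27.03204208 109.40532625]
```

```bash

python3 -m jog '[[[7,-14,0,0,0,0,1],[6.5,-13,0,0,0,0,1],[0,0,20,0,0,0,1],[0,0,20,0,0,0,1],[0,0,10,0,0,0,1]]]'
python3 -m jog '[[[0,0,0,0,0,0,1],[0,0,0,0,0,0,1]]]'
python3 - <<'E'
from h import *
p,M,s=tool(); fs=bot.grab_frame('wrist'); save(fs,'w2'); print(p,s['tool_rot'])
for c in ('top','side','wrist'):
    f=fs if c=='wrist' else bot.grab_frame(c)
    print(c,[(np.round(d['xyz'],4).tolist(),round(d['conf'],2)) for d in bot.spot_point('probe_grip',f)[:2]])
E
```

```text
clock: 4.15
position: [0.4986, -0.2187, 0.2525]
tool_rot: [-3.141, 0.001, -0.287]
force: [0.4, 0.4, 0.1]
grip_width: 0.0856
finger_force: 0.0
clock: 4.35
position: [0.4987, -0.2198, 0.2544]
tool_rot: [-3.141, -0.0, -0.288]
force: [0.1, -0.7, 0.5]
grip_width: 0.0857
finger_force: 0.0
[ 0.4986677  -0.21976113  0.25439157] [-3.14147999e+00 -3.12775935e-04 -2.87857371e-01]
top []
side [([0.4984, -0.216, 0.1348], 0.67)]
wrist [([0.4983, -0.2219, 0.1381], 0.79)]
```

View pics/w2.png

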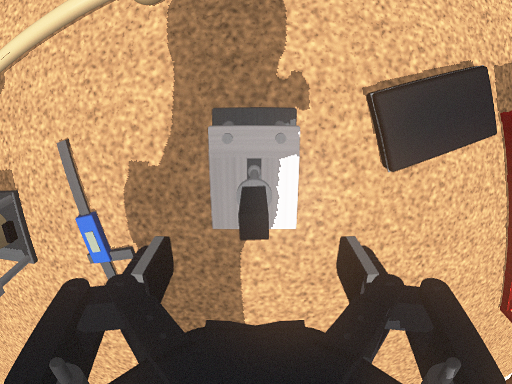

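The handle (253,212) is midway between the fingers, with the slot straight above it in the picture. Now descend and grip.

```bash

python3 -m jog '[[[0,0,15,0,0,0,1],[0,0,15,0,0,0,1],[0,0,15,0,0,0,1],[0,0,10,0,0,0,1],[0,0,5,0,0,0,1]]]'
python3 -m jog '[[[0,0,0,0,0,0,1],[0,0,0,0,0,0,0],[0,0,0,0,0,0,0],[0,0,0,0,0,0,0],[0,0,0,0,0,0,0]]]' 70
python3 -m jog '[[[0,0,0,0,0,0,0],[0,0,0,0,0,0,0],[0,0,0,0,0,0,0],[0,0,0,0,0,0,0],[0,0,0,0,0,0,0]]]' 70
python3 - <<'E'
from h import *
p,M,s=tool(); print(p,s['tool_rot'],s['force'],s['moment'])
for c in ('side','wrist'):
    f=bot.grab_frame(c); save(f,'g_'+c)
    for q in ('probe_grip','probe_ball'): print(c,q,[(np.round(d['xyz'],4).tolist(),round(d['conf'],2)) for d in bot.spot_point(q,f)[:2]])
E
```

```text
clock: 5.15
position: [0.498, -0.22, 0.1933]
tool_rot: [-3.142, 0.001, -0.288]
force: [-0.2, 0.0, -0.5]
grip_width: 0.085
finger_force: 0.0
clock: 5.65
position: [0.4983, -0.22, 0.1942]
tool_rot: [-3.142, -0.0, -0.288]
force: [0.6, 0.2, 0.7]
grip_width: 0.0284
finger_force: 0.0
clock: 6.15
position: [0.4982, -0.22, 0.1941]
tool_rot: [3.142, -0.0, -0.288]
force: [-0.6, 0.6, 6.4]
grip_width: 0.017
finger_force: 68.0
[ 0.49824071 -0.22003705  0.1941439 ] [ 3.14157331e+00 -2.01264195e-04 -2.88285269e-01] [-0.61583948  0.56730292  6.42894197] [-0.02823165  0.38360652  0.02674782]
side probe_grip [([0.4978, -0.2203, 0.1357], 0.55), ([0.4964, -0.4495, 0.0012], 0.5)]
side probe_ball [([0.4974, -0.2184, 0.0329], 0.67)]
wrist probe_grip [([0.5, -0.2225, 0.1373], 0.84)]
wrist probe_ball [([0.4976, -0.2184, 0.0323], 0.63)]
```

```bash

python3 -m jog '[[[0,0,-3,0,0,0,0],[0,0,-5,0,0,0,0],[0,0,-4,0,0,0,0],[0,0,0,0,0,0,0],[0,0,0,0,0,0,0]]]'
python3 -m jog '[[[-5,0,0,0,0,0,0],[-7,0,0,0,0,0,0],[0,0,0,0,0,0,0],[0,0,0,0,0,0,0]]]'
python3 - <<'E'
from h import *
p,M,s=tool(); print(p,s['force'],s['moment'])
f=bot.grab_frame('side')
for q in ('probe_grip','probe_ball'): print(q,[(np.round(d['xyz'],4).tolist(),round(d['conf'],2)) for d in bot.spot_point(q,f)[:2]])
E
```

```text
clock: 6.95
position: [0.4982, -0.22, 0.206]
tool_rot: [-3.142, -0.0, -0.288]
force: [0.7, 0.4, -0.7]
grip_width: 0.0173
finger_force: 68.1
clock: 7.35
position: [0.4866, -0.2165, 0.206]
tool_rot: [-3.142, -0.0, -0.288]
force: [0.1, -0.2, -0.6]
grip_width: 0.0168
finger_force: 68.1
[ 0.48655221 -0.21654539  0.20596323] [ 0.05234229 -0.1710822  -0.5684298 ] [-0.07186719 -0.01982623 -0.01706463]
probe_grip [([0.4835, -0.2159, 0.1469], 0.53)]
probe_ball []
```

No side force, so it slides freely. Continue out.

```bash

python3 -m jog '[[[-10,0,0,0,0,0,0],[-12,0,0,0,0,0,0],[-12,0,0,0,0,0,0],[-12,0,0,0,0,0,0],[-12,0,0,0,0,0,0]]]'
python3 -m jog '[[[-10,0,0,0,0,0,0],[0,0,0,0,0,0,0],[0,0,0,0,0,0,0],[0,0,0,0,0,0,0]]]'
python3 - <<'E'
from h import *
p,M,s=tool(); print(p,s['force'],s['moment'])
f=bot.grab_frame('side'); save(f,'out')
for q in ('probe_grip','probe_ball','rest_slot'): print(q,[(np.round(d['xyz'],4).tolist(),round(d['conf'],2)) for d in bot.spot_point(q,f)[:2]])
E
```

```text
clock: 8.0
position: [0.4299, -0.1998, 0.206]
tool_rot: [-3.142, -0.0, -0.288]
force: [-0.0, 0.1, -0.8]
grip_width: 0.0176
finger_force: 68.1
clock: 8.4
position: [0.422, -0.1973, 0.2059]
tool_rot: [-3.142, -0.0, -0.288]
force: [-0.5, 0.6, -0.5]
grip_width: 0.0175
finger_force: 68.1
[ 0.42197813 -0.19733694  0.20593905] [-0.49398754  0.55660414 -0.51013987] [ 0.01718671 -0.02743624 -0.01028039]
probe_grip [([0.4193, -0.1976, 0.1493], 0.53)]
probe_ball [([0.4186, -0.1953, 0.0435], 0.71)]
rest_slot [([0.4973, -0.2162, 0.0993], 0.74)]
```

View pics/out.png

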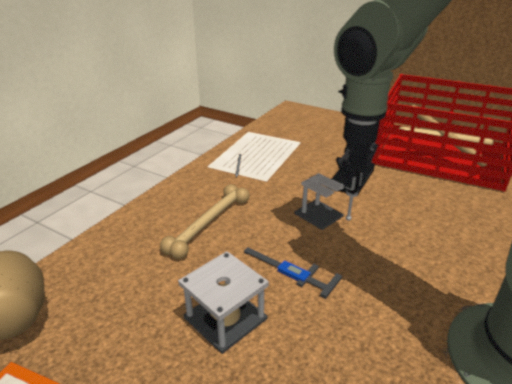

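The probe is out, with the ball at (349,217) clear of the mouth. Lift and carry it to the guide.

```bash

python3 -m jog '[[[0,0,-15,0,0,0,0],[0,0,-25,0,0,0,0],[0,0,-25,0,0,0,0],[0,0,-25,0,0,0,0],[0,0,-20,0,0,0,0]]]'
python3 -m jog '[[[0,-15,0,0,0,0,0],[0,-30,0,0,0,0,0],[0,-30,0,0,0,0,0],[0,-30,0,0,0,0,0],[0,-30,0,0,0,0,0]]]'
python3 -m jog '[[[0,-30,0,0,0,0,0],[0,-30,0,0,0,0,0],[0,-30,0,0,0,0,0],[0,-30,0,0,0,0,0],[0,-30,0,0,0,0,0]]]'
python3 -m jog '[[[-3,-30,0,0,0,0,0],[-3,-30,0,0,0,0,0],[-3,-25,0,0,0,0,0],[0,-10,0,0,0,0,0],[0,0,0,0,0,0,0]]]'
python3 -m jog '[[[0,0,0,0,0,0,0],[0,0,0,0,0,0,0]]]'
python3 - <<'E'
from h import *
p,M,s=tool(); print(p,s['force'],s['moment'])
w=bot.grab_frame('wrist'); save(w,'hov')
for c in ('wrist','side','top'):
    f=w if c=='wrist' else bot.grab_frame(c); save(f,'hov_'+c)
    for q in ('probe_grip','probe_ball','guide_hole','bone_rim'): print(c,q,[(np.round(d['xyz'],4).tolist(),round(d['conf'],2)) for d in bot.spot_point(q,f)[:2]])
E
```

```text
clock: 9.1
position: [0.4216, -0.1973, 0.3173]
tool_rot: [3.142, -0.001, -0.288]
force: [-0.7, 0.7, -1.1]
grip_width: 0.0176
finger_force: 68.2
clock: 9.6
position: [0.4601, -0.0666, 0.3159]
tool_rot: [-3.142, 0.0, -0.288]
force: [-0.3, -0.4, -0.3]
grip_width: 0.0171
finger_force: 68.3
clock: 10.1
position: [0.5028, 0.0772, 0.3158]
tool_rot: [3.142, 0.0, -0.288]
force: [-0.2, -0.7, -0.8]
grip_width: 0.0169
finger_force: 68.3
clock: 10.6
position: [0.5209, 0.1706, 0.3156]
tool_rot: [-3.142, 0.0, -0.287]
force: [0.0, 0.1, -1.3]
grip_width: 0.0172
finger_force: 68.3
clock: 10.8
position: [0.5209, 0.1682, 0.3159]
tool_rot: [3.141, -0.0, -0.29]
force: [-0.6, -0.1, -1.2]
grip_width: 0.0174
finger_force: 68.3
[0.52089821 0.16824898 0.31589663] [-0.57424553 -0.12512545 -1.15427746] [0.04239562 0.02333528 0.02625151]
wrist probe_grip [([0.5212, 0.1661, 0.2585], 0.73)]
wrist probe_ball [([0.5267, 0.1669, 0.1509], 0.61)]
wrist guide_hole [([0.5242, 0.1964, 0.1032], 0.8)]
wrist bone_rim [([0.5241, 0.2002, 0.0743], 0.57), ([0.5226, 0.1981, 0.1043], 0.37)]
side probe_grip [([0.5213, 0.1709, 0.2577], 0.62)]
side probe_ball [([0.5185, 0.1705, 0.1546], 0.83)]
side guide_hole [([0.4842, 0.0095, -0.0003], 0.61)]
side bone_rim []
top probe_grip []
top probe_ball []
top guide_hole [([0.5246, 0.196, 0.105], 0.77)]
top bone_rim []
```

View pics/hov.png

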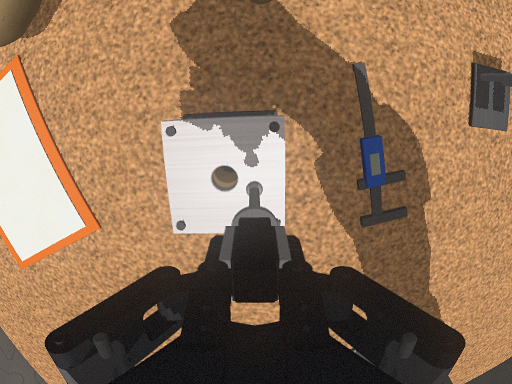

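Hover: the hole is at (225,178), the ball at (254,188) and the collar at (254,215). Next, measure the hole and ball exactly in the wrist picture.

```bash
cat >> h.py <<'E'
def hole(f,p,M,g0,rad=14,z=.104,thr=None):
    im=f['img']; u0,v0=np.round(wpix(f,[*g0,z],p,M)).astype(int)
    a=40; g=cv2.cvtColor(im,cv2.COLOR_RGB2GRAY)[v0-a:v0+a,u0-a:u0+a]; G=cv2.resize(g,None,fx=4,fy=4,interpolation=cv2.INTER_CUBIC)
    out=[]
    for t in ([thr] if thr else (110,125,140,155)):
        m=(G<t).astype(np.uint8); n,l,st,ce=cv2.connectedComponentsWithStats(m)
        k=1+np.argmin(np.hypot(*(ce[1:]-160).T)+1e3*(st[1:,4]<500)); C,_=cv2.findContours((l==k).astype(np.uint8),cv2.RETR_EXTERNAL,cv2.CHAIN_APPROX_NONE)
        c=max(C,key=len)[:,0]; W=np.array([wray(f,(x+.5)/4-.5+u0-a,(y+.5)/4-.5+v0-a,z,p,M)[:2] for x,y in c])*1000
        (x,y),r=cv2.minEnclosingCircle(W.astype(np.float32)); e=cv2.fitEllipse(W.astype(np.float32))
        out.append((t,round(x,1),round(y,1),round(r,1),np.round(e[0],1).tolist(),np.round(e[1],1).tolist()))
    return out
E
python3 - <<'E'
from h import *
p,M,s=tool(); f=bot.grab_frame('wrist'); print(p)
for o in hole(f,p,M,(.5245,.197)): print(o)
im=f['img']; print('pred ball px for axis at tcp',wpix(f,[p[0],p[1],p[2]-.164],p,M),'collar', wpix(f,[p[0],p[1],p[2]-.092],p,M))
G=cv2.resize(im[150:250,200:310],None,fx=7,fy=6,interpolation=cv2.INTER_CUBIC); cv2.imwrite('pics/z1.png',G[:,:,::-1])
# screw heads: dark blobs on plate
g=cv2.cvtColor(im,cv2.COLOR_RGB2GRAY)
for (u,v) in ((171,131),(274,127),(180,226)):
    c=g[v-9:v+10,u-9:u+10]; m=(c<100); y,x=np.nonzero(m); print(m.sum(),np.round(wray(f,u-9+x.mean(),v-9+y.mean(),.107,p,M)*1000,1))
E
```

```text
[0.52089571 0.16965073 0.31588454]
(110, 527.9, 196.1, 11.8, [528.9, 195.5], [16.0, 22.4])
(125, 525.3, 197.8, 12.9, [525.4, 197.8], [25.1, 25.1])
(140, 525.3, 197.9, 13.0, [525.3, 197.9], [25.5, 25.6])
(155, 525.3, 197.9, 13.2, [525.3, 197.9], [25.9, 26.0])
pred ball px for axis at tcp [254.27035572 189.07731273] collar [254.26206189 226.59876808]
46 [586.7 232.7 107. ]
87 [560.8 137.2 107. ]
33 [490.9 258.1 107. ]
```

View pics/z1.png

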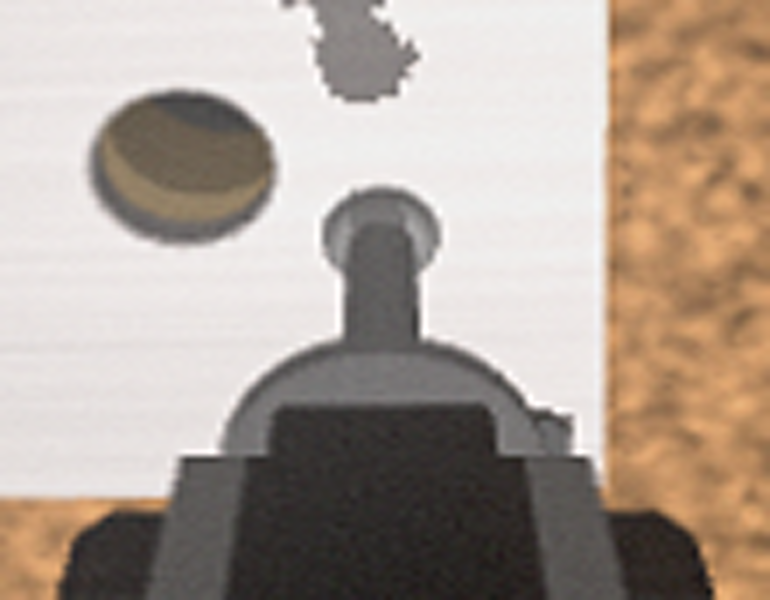

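The ball sits where an upright, centred probe predicts (254,189). The hole is at (525.3,197.9) mm, so I shift by tool (-3.8,-28.3).

```bash

python3 -m jog '[[[-1,-7,0,0,0,0,0],[-1,-8,0,0,0,0,0],[-1,-8,0,0,0,0,0],[-0.8,-5.3,0,0,0,0,0],[0,0,0,0,0,0,0]]]'
python3 -m jog '[[[0,0,0,0,0,0,0],[0,0,0,0,0,0,0],[0,0,0,0,0,0,0]]]'
python3 - <<'E'
from h import *
ps=[]
for i in range(3):
    p,M,s=tool(); f=bot.grab_frame('wrist'); ps.append(p)
print(np.array(ps),s['tool_rot'])
for o in hole(f,p,M,(.5253,.1979)): print(o)
print('ball pred',wpix(f,[p[0],p[1],p[2]-.164],p,M))
G=cv2.resize(f['img'][140:240,200:310],None,fx=7,fy=6,interpolation=cv2.INTER_CUBIC); cv2.imwrite('pics/z2.png',G[:,:,::-1])
E
```

```text
clock: 12.1
position: [0.5252, 0.199, 0.3158]
tool_rot: [-3.141, 0.0, -0.287]
force: [-0.5, 0.1, -1.2]
grip_width: 0.0171
finger_force: 68.3
clock: 12.4
position: [0.5253, 0.1975, 0.3159]
tool_rot: [3.142, -0.0, -0.289]
force: [-0.1, 0.6, -0.7]
grip_width: 0.0171
finger_force: 68.3
[[0.52531327 0.19750839 0.31594671]
 [0.52531003 0.19758948 0.31595282]
 [0.52532455 0.19762953 0.31595251]] [-3.14158146e+00 -8.10443476e-05 -2.88581856e-01]
(110, 528.1, 197.3, 12.1, [529.3, 196.9], [17.5, 23.0])
(125, 509.1, 202.5, 30.8, [507.7, 203.2], [31.7, 62.2])
(140, 525.8, 203.3, 47.3, [528.3, 201.6], [45.2, 87.0])
(155, 525.9, 203.4, 47.4, [527.8, 201.7], [46.0, 87.8])
ball pred [254.27230621 189.09314961]
```

View pics/z2.png

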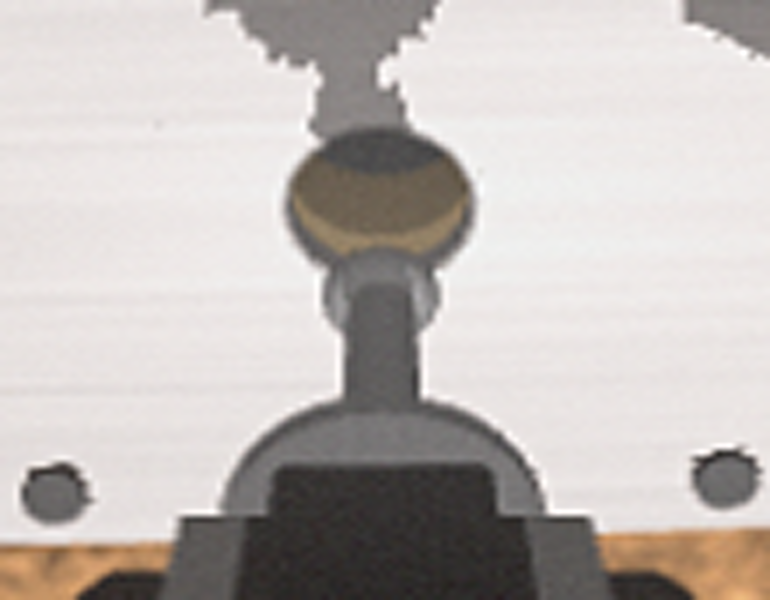

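Laterally the hole (382) and ball (381) coincide in the crop. Lower to just above the plate and compare the hole's visible edge with the prediction.

```bash

python3 -m jog '[[[0,0,8,0,0,0,0],[0,0,10,0,0,0,0],[0,0,10,0,0,0,0],[0,0,6,0,0,0,0],[0,0,0,0,0,0,0]]]'
python3 -m jog '[[[0,0,0,0,0,0,0],[0,0,0,0,0,0,0],[0,0,0,0,0,0,0]]]'
python3 - <<'E'
from h import *
p,M,s=tool(); f=bot.grab_frame('wrist'); print(p,s['tool_rot'])
G=cv2.resize(f['img'][150:250,200:310],None,fx=7,fy=6,interpolation=cv2.INTER_CUBIC)
def dr(c,r,z,col):
    q=[(wpix(f,[c[0]+r*np.cos(a),c[1]+r*np.sin(a),z],p,M)-[200,150]+.5)*[7,6] for a in np.linspace(0,6.28,60)]
    cv2.polylines(G,[np.int32(q)],True,col,1)
dr((.5253,.1979),.013,.104,(255,0,0)); dr(p,.007,p[2]-.164,(0,200,0)); dr(p,.014,p[2]-.092,(0,0,255))
cv2.imwrite('pics/z3.png',G[:,:,::-1])
h=bot.grab_frame('side')
for q in ('probe_grip','probe_ball'): print(q,[(np.round(d['xyz'],4).tolist(),round(d['conf'],2)) for d in bot.spot_point(q,h)[:2]])
E
```

```text
clock: 13.05
position: [0.5249, 0.1977, 0.2807]
tool_rot: [3.14, 0.001, -0.288]
force: [-0.2, 0.1, -1.7]
grip_width: 0.0171
finger_force: 68.3
clock: 13.35
position: [0.5254, 0.1979, 0.2822]
tool_rot: [-3.141, -0.0, -0.288]
force: [-0.0, -0.1, -1.4]
grip_width: 0.0169
finger_force: 68.3
[0.5254098  0.19790805 0.2822296 ] [-3.14118870e+00 -4.21861291e-04 -2.88258370e-01]
probe_grip [([0.5242, 0.1997, 0.2266], 0.63), ([0.7387, -0.0255, -0.0024], 0.59)]
probe_ball [([0.5221, 0.1978, 0.1192], 0.85)]
```

View pics/z3.png

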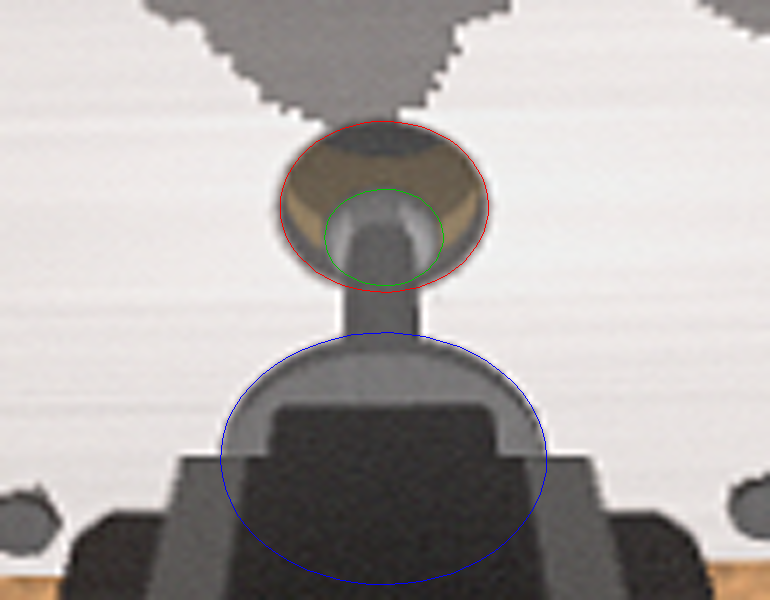

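The predicted circles for hole, ball and collar match the picture to well under 1 mm. Lower 66 mm in small steps.

```bash

python3 -m jog '[[[0,0,4,0,0,0,0],[0,0,6,0,0,0,0],[0,0,6,0,0,0,0],[0,0,6,0,0,0,0],[0,0,4,0,0,0,0]]]'
python3 -m jog '[[[0,0,4,0,0,0,0],[0,0,5,0,0,0,0],[0,0,5,0,0,0,0],[0,0,5,0,0,0,0],[0,0,4,0,0,0,0]]]'
python3 -m jog '[[[0,0,4,0,0,0,0],[0,0,5,0,0,0,0],[0,0,4,0,0,0,0],[0,0,3,0,0,0,0],[0,0,1,0,0,0,0]]]'
python3 -m jog '[[[0,0,0,0,0,0,0],[0,0,0,0,0,0,0],[0,0,0,0,0,0,0],[0,0,0,0,0,0,0],[0,0,0,0,0,0,0]]]'
python3 - <<'E'
from h import *
p,M,s=tool(); print(p,s['tool_rot'],s['force'],np.abs(s['qd']).max())
for c in ('wrist','side'):
    h=bot.grab_frame(c); save(h,'fin_'+c)
    for q in ('probe_grip','guide_hole'): print(c,q,[(np.round(d['xyz'],4).tolist(),round(d['conf'],2)) for d in bot.spot_point(q,h)[:2]])
a=cv2.imread('pics/fin_side.png')[200:360,160:300]; b=cv2.imread('pics/fin_wrist.png')[130:290,184:324]
cv2.imwrite('pics/fin.png',cv2.resize(np.hstack([a,b]),None,fx=2.8,fy=2.8,interpolation=cv2.INTER_CUBIC))
E
```

```text
clock: 14.05
position: [0.5251, 0.1977, 0.2551]
tool_rot: [3.141, 0.001, -0.288]
force: [-0.1, 0.4, 0.5]
grip_width: 0.0173
finger_force: 68.3
clock: 14.55
position: [0.5252, 0.1978, 0.2324]
tool_rot: [3.141, 0.0, -0.288]
force: [0.4, 0.3, -1.5]
grip_width: 0.0175
finger_force: 68.3
clock: 15.05
position: [0.5252, 0.1978, 0.2155]
tool_rot: [3.141, 0.0, -0.288]
force: [-0.9, -0.2, -1.5]
grip_width: 0.0174
finger_force: 68.3
clock: 15.55
position: [0.5253, 0.1978, 0.216]
tool_rot: [-3.141, -0.0, -0.288]
force: [0.0, 0.3, -1.1]
grip_width: 0.0173
finger_force: 68.3
[0.52532535 0.19782824 0.21599984] [-3.14147142e+00 -1.07891201e-04 -2.88339943e-01] [ 0.01178703  0.27191617 -1.11408533] 0.0023236530426481434
wrist probe_grip [([0.5256, 0.1969, 0.1596], 0.94), ([0.5278, 0.1983, 0.0526], 0.47)]
wrist guide_hole [([0.5241, 0.1973, 0.1052], 0.97)]
side probe_grip [([0.5234, 0.2005, 0.1594], 0.53)]
side guide_hole [([0.5276, 0.1969, 0.1015], 0.81)]
```

View pics/fin.png

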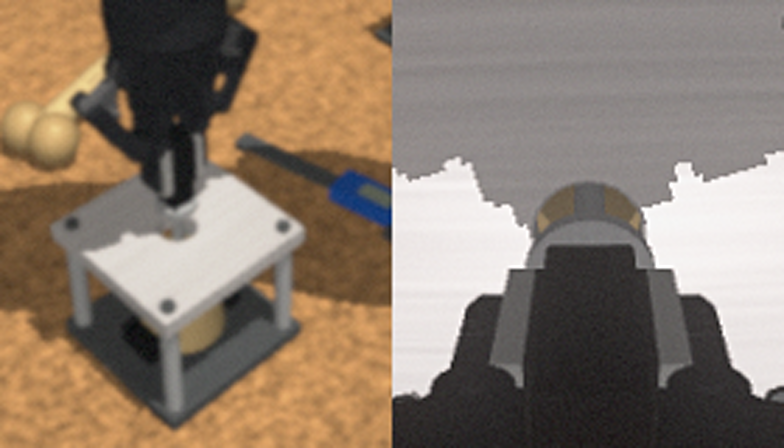

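The side crop (left) shows the rod entering the hole at (180,228). In the wrist crop (right), rod and hole are centred together at col 588. It is steady with no contact force, so I hand it in.

```bash
python3 -c "
from workcell import bot
print(bot.job_done())"
```

```text
the job is handed in; nothing more can be done
None
```

I handed the job in at about 16 s with the probe held still and upright through the middle of the guide hole and its ball about 20 mm below the bone's rim. I saw no sign of contact with the guide or bone, but no verdict came back.

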